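# Vent the parts-drying box and hold its cover open at the inspection mark

### The arm

A 7-joint arm with a two-finger parallel gripper is mounted at the origin on the work surface. World frame = base frame: x ahead of the robot, y to its left, z up, the work surface at z = 0. Lengths are in mm, angles in rad, forces in N, time in s.
With the tool pointing down it reaches from about 400 to 900 mm from the base axis. Payload 5.5 kg.
Tool frame: the origin (TCP) lies on the centre line of the jaws, within the pads' length; the fingertips stand 17 mm ahead of it and the grasp point (between the pads) lies 2 mm behind it; z points along the fingers, y is the line along which they close (so a half turn about z gives the same grasp; the last joint's range is limited). The gripper opens to 92 mm and grips with 3 to 60 N. Pads are 19 mm wide; open, the fingers measure 130 mm over their backs; the gripper's body (75 mm by 190 mm) begins 47 mm behind the grasp point.
Start: joints at [-1.03, 0.501, -0.427, 1.55, 0.221, 1.138, -0.21], TCP at [178.219, 625.09, 243.729] pointing down, gripper open.
Joint ranges: [-2.88, 2.88], [-0.31, 2.03], [-1.54, 1.56], [0.2, 2.42], [-1.41, 4.55], [0.19, 2.02], [-2.57, 2.57]. Speed limits (rad/s): [2.57, 2.57, 3.14, 3.14, 3.14, 3.14, 3.14].

### API

Orientations are given as a rotation vector (axis times angle).
In Python, from rig import ctrl gives the robot as it stands. The module is installed in compiled form; this text tells all that it offers.
- The arm moves only by the tool drive_tool, never from a script. Its argument "motion" is a list of rows, each an object with "travel": the shift along the tool's x, y, z scaled (see below), a list of three; "roll": the turn about the tool's z scaled (see below); "gripper": the opening, from -1 (shut) to 1 (fully open), so that 0 is half open. A call has 1 to 20 rows; each row is the pose to reach, as a shift and turn from the pose commanded when the call began, along the tool's axes at that moment; what a row does not reach only later rows make up. The controller multiplies each number of a shift by 500 mm and each number of a turn by 0.5 rad. A row lasts 1/10 s, in which the tool goes at most 50 mm and 8.59 degrees, less where a joint would pass 70% of its speed; a pose out of reach is approached as far as the arm can. A call with a number of a shift or a turn outside -1 to 1 is refused whole. A call with a gripper value outside its range is refused whole. The fingers move at their own pace and stop on an object; "squeeze" is the grip in N (left out, the last holds). Time passes only in rows, so rows that repeat a pose let the fingers close. It gives the time, the measured TCP pose, the force, the opening and the grip force at its end, in the units of the state.
- ctrl.read_state(): the state, without advancing time (a new reading comes with each control period).
- ctrl.capture(name): name is "scene" or "side" or "wrist"; returns (picture, depth): 420x560x3 uint8, blue, green, red; 420x560 float32, mm along the optical axis (not along the pixel's ray), 0 where there is no reading.
- ctrl.get_calibration(name): a dict with "mtx" (3x3 intrinsics, pixels), "pose" (4x4, takes a point from camera to world coordinates); the wrist camera has in their place "mount" (4x4, takes a point from camera to tool coordinates, whose origin is the TCP and whose axes are the flange's). Camera axes: x right, y up, looking along -z (the intrinsics and any distortion apply to the point x, -y, -z); pixel columns grow to the right and rows downward; lengths in mm; the calibration is good to about 2 mm. A picture is of the moment at which its call begins: read the wrist's pose just before it. get_calibration takes no time and is no camera call.
- ctrl.close_job(): hands the job in; it is judged then, once.
The state is a dict: "time_s": time; "joints": joint angles; "joint_velocities": joint speeds; "effort": joint torques, N m; "eef_pos": TCP position; "tcp_rot": TCP orientation; "wrist_force": force on the tool from outside, world axes, zero at the start; "wrist_torque": the same for the moment, N m; "grip_width": finger opening in mm; "gripper_force": force on a finger pad.
Only numpy, scipy, OpenCV 4.12 (cv2) and the standard library are available. Lean on these libraries where they do the work, as an engineer would, in place of code of your own. Each camera call takes 0.05 s, during which the arm holds its last target. There are 200 camera calls.

### The job

With the cover of the blue parts-drying box still shut, vent the air by pressing the red plunger on the valve block fully down to its stop, keep it down for a second and let it spring back up. Then raise the cover by its black bar until the white tab on its edge is level with the orange pointer, and keep holding it there for the inspector: the cover falls shut if let go, so finish still holding it. Do not shift the pointer and leave the tools and parts lying around where they are.

Things in the scene. Friction and masses are not known exactly. Their poses are not given: they have to be found in the camera images.
- cover_bar (a point): middle of the black round bar (12 mm thick, 140 mm long, free length between its two side legs 128 mm) by which the cover is lifted; it runs along the box's y axis, 50 mm in front of the front edge of the cover and box (on the box's -x side), with free air between bar and edge and below the bar. Shut, it is 116 mm above the table. Axes are the cover's: x points from the bar to the hinge line, y along the bar.
- cover_hinge (a point): point on the hinge line of the cover, in the middle of the cover's width, fixed to the box, 116 mm above the table. Axes are the box's (z up, y along the hinge line, x away from the bar); the bar lies 230 mm from the hinge line: with the cover at angle a, the middle of the bar is 230 mm * cos a from here along -x, and 230 mm * sin a higher.
- cover (a joint): angle of the cover in rad: 0 shut, growing as the bar is raised, at most 1.4. The cover is a grey frame 180 x 280 x 10 mm with a clear window, 0.5 kg; its hinge is free, so it falls shut when let go (roughly 2 to 3 N upward at the bar carries it). The box below it is blue, 180 x 280 x 110 mm high, fixed to the table.
- cover_tab (a point): centre of the white tab (12 mm) on the cover's -y edge, 125 mm from the hinge line; axes are the cover's
- mark_tip (a point): centre of the round end (22 mm) of the orange pointer, which stands beside the cover's -y edge, 125 mm from the hinge line; it swings on the same hinge line with a stiff joint and has been set to the inspection angle; its x axis points from its end to the hinge line, so it is parallel to the cover's x axis when tab and pointer are level
- mark (a joint): angle of the orange pointer in rad, measured as for the cover: the cover is at the mark when both joints read the same (between 0.5 and 0.95)
- vent_top (a point): centre of the top face of the red plunger head (42 mm wide, 13 mm high) on the aluminium valve block (60 x 60 mm, on an 80 x 80 mm foot, fixed to the table); 110 mm above the table when up
- vent (a joint): how far the plunger is pressed down, in m: 0 up, 0.014 at its stop; its spring pushes back with 4 N at the start and 9 N at the stop
- tin: bystander: yellow tin, 76 mm wide, 85 mm high; origin under its centre; standing beyond the valve block
- bearing: bystander: steel bearing ring, 60 mm wide, 16 mm high; origin under its centre; on the robot's side of the valve block
- driver: bystander: screwdriver with red handle, 200 mm long, lying across the table near the robot, to its right; origin under its middle
- spanner: bystander: steel spanner, 180 mm long, lying across the table near the robot, to its left; origin under its middle
- cleaner: bystander: blue bottle, 66 mm wide, 190 mm high, off to the right (-y); origin under its centre
- gear: bystander: dark steel gear blank, 70 mm wide, 34 mm high, off to the left (+y); origin under its centre
Things that resemble listed ones, but are neither listed nor needed, are in the scene too. What is shaped like the part that bears vent_top but green or pink is not meant.

How it is judged:
By the outcome, as a careful person would: the job done as asked, in the order asked, and still so for the second after the job is handed in, while the arm keeps its last pose, push and grip.
It also fails if it takes over 53 s, if anything falls off the work surface, if the arm or the gripper's body presses on something with over 40 N, if the wrist force passes 120 N, or if a joint passes its speed limit or range.

## Working session

There is one attempt and no reset: what is moved stays moved. The work goes in short steps, Python scripts to look and compute and a tool call to move; the robot and the scene stay as the last step left them, time stands still between calls to the robot, and variables do not carry over. Pictures are saved under pics/ and viewed, at most 10 in all, crops included, and the job is handed in when it is done.

Besides the shell and the picture viewer there is one more tool, called as name([rows], argument=value, ...), one row to a line, values as JSON. drive_tool: Moves the arm, as the interface text tells. Its arguments: {"type":"object","properties":{"motion":{"type":"array"},"squeeze":{"type":"number"}},"required":["motion"]}

```bash
mkdir -p pics
cat > h.py <<'E'
import numpy as np, cv2
from rig import ctrl
from scipy.spatial.transform import Rotation as R
def cam(n):
    c=ctrl.get_calibration(n); s=ctrl.read_state()
    if n=='wrist':
        T=np.eye(4);T[:3,:3]=R.from_rotvec(s['tcp_rot']).as_matrix();T[:3,3]=s['eef_pos'];P=T@np.array(c['mount'])
    else: P=np.array(c['pose'])
    im,d=ctrl.capture(n); return im,d,np.array(c['mtx']),P,c
def cloud(d,K,P):
    v,u=np.mgrid[:d.shape[0],:d.shape[1]]
    p=np.stack([(u-K[0,2])/K[0,0]*d,-(v-K[1,2])/K[1,1]*d,-d],-1)
    w=p@P[:3,:3].T+P[:3,3]; w[d<=0]=np.nan; return w
E
python3 - <<'E'
from h import *
for n in ('scene','side'):
    im,d,K,P,c=cam(n); cv2.imwrite(f'pics/{n}0.png',im); np.savez(f'{n}0.npz',im=im,w=cloud(d,K,P))
    print(n,[k for k in c],c.get('dist'),P[:3,3])
s=ctrl.read_state(); print(s['time_s'],s['eef_pos'],R.from_rotvec(s['tcp_rot']).as_matrix().round(3))
E
```

```text
scene ['mtx', 'pose'] None [ 899.30949246  597.91294471 1011.25573479]
side ['mtx', 'pose'] None [ 337.3197525  -820.23001833 1090.11071586]
0.1 [178.12699739 624.49048138 242.78759947] [[-0.962  0.274 -0.001]
 [ 0.274  0.962 -0.002]
 [ 0.    -0.002 -1.   ]]
```

View pics/scene0.png

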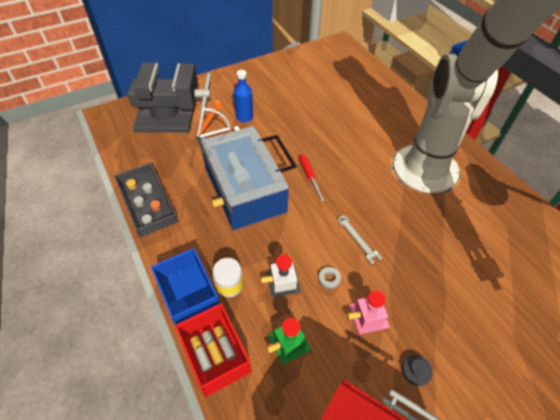

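View pics/side0.png

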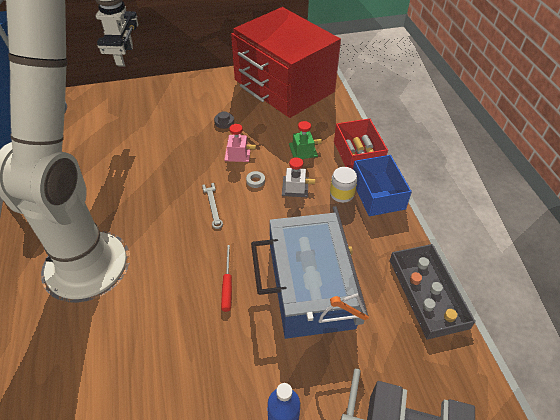

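The scene shows the aluminium valve's red plunger at about (284,263); in the side view it is at (297,163). In the side view the black bar is at about (257,268), the white tab at (310,316) and the orange pointer's round end at (337,302).

Run:
```python
from h import *
for n,box,ob,bb in (('side',(280,150,315,175),(325,290,375,325),(245,230,290,300)),('scene',(270,250,298,275),(195,90,230,140),(255,130,300,178))):
    f=np.load(n+'0.npz'); im,w=f['im'].astype(int),f['w']; b,g,r=im[...,0],im[...,1],im[...,2]
    def reg(m,bx):
        q=np.zeros(m.shape,bool); q[bx[1]:bx[3],bx[0]:bx[2]]=1; return m&q&np.isfinite(w[...,2])
    p=w[reg((r>140)&(g<60)&(b<60),box)]; print(n,'red zmax',np.percentile(p[:,2],[5,50,95]).round(1)); t=p[p[:,2]>106]; print(' head',len(t),((t.max(0)+t.min(0))/2).round(1),t.mean(0).round(1))
    p=w[reg((r>170)&(g>60)&(g<140)&(b<70),ob)]; print(' orange',len(p),p.mean(0).round(1),p.min(0).round(),p.max(0).round()); 
    p=p[p[:,2]>np.percentile(p[:,2],10)]
    p=w[reg((r<50)&(g<50)&(b<50),bb)]; p=p[(p[:,2]>100)&(p[:,2]<135)]; print(' black',len(p)); 
    if len(p): 
        h=cv2.minAreaRect(p[:,:2].astype(np.float32)); print(h, cv2.boxPoints(h).round(1).tolist(), np.median(p[:,2]))
    # box top plate
    m=np.isfinite(w[...,2])&(w[...,2]>108)&(w[...,2]<132)&(abs(r-g)<25)&(r>90)
    n_,lab,st,_=cv2.connectedComponentsWithStats(m.astype(np.uint8)); i=1+np.argmax(st[1:,4]); p=w[lab==i]
    h=cv2.minAreaRect(p[:,:2].astype(np.float32)); print(' frame',st[i],h,cv2.boxPoints(h).round(1).tolist(),np.median(p[:,2]))
im=cv2.imread('pics/side0.png')[210:345,235:385]; cv2.imwrite('pics/crop.png',cv2.resize(im,None,fx=5,fy=4.4,interpolation=cv2.INTER_CUBIC))
```

```text
side red zmax [103.2 107.9 110.7]
 head 14 [625.9 141.3 109.2] [626.  134.8 109. ]
 orange 96 [ 593.5 -378.5  190.2] [ 560. -386.  118.] [ 655. -369.  224.]
 black 68
((464.6133117675781, -196.0061798095703), (151.06585693359375, 66.13044738769531), 84.13394927978516) [[424.0, -267.79998779296875], [489.79998779296875, -274.5], [505.20001220703125, -124.19999694824219], [439.3999938964844, -117.5]] 119.36249492378482
 frame [ 270  206   90  115 6736] ((578.8570556640625, -204.446533203125), (315.3445129394531, 184.9512176513672), 84.31835174560547) [[471.20001220703125, -352.20001220703125], [655.2999877929688, -370.5], [686.5, -56.70000076293945], [502.3999938964844, -38.400001525878906]] 119.19711461304905
scene red zmax [ 99.  108.  110.6]
 head 149 [627.6 147.3 109.2] [627.9 146.5 108.5]
 orange 758 [ 514.2 -571.4   32.6] [ 405. -728.  -10.] [ 652. -364.  223.]
 black 77
((456.370849609375, -188.9950714111328), (144.994140625, 44.752952575683594), 83.5047607421875) [[425.8999938964844, -258.5], [470.3999938964844, -263.6000061035156], [486.79998779296875, -119.5], [442.29998779296875, -114.4000015258789]] 119.56303429933882
 frame [ 197  125   91   83 4141] ((573.3456420898438, -217.15553283691406), (316.6083068847656, 188.8305206298828), 85.60690307617188) [[467.1000061035156, -367.79998779296875], [655.4000244140625, -382.20001220703125], [679.5999755859375, -66.5], [491.29998779296875, -52.099998474121094]] 117.88407069854611
```

View pics/crop.png

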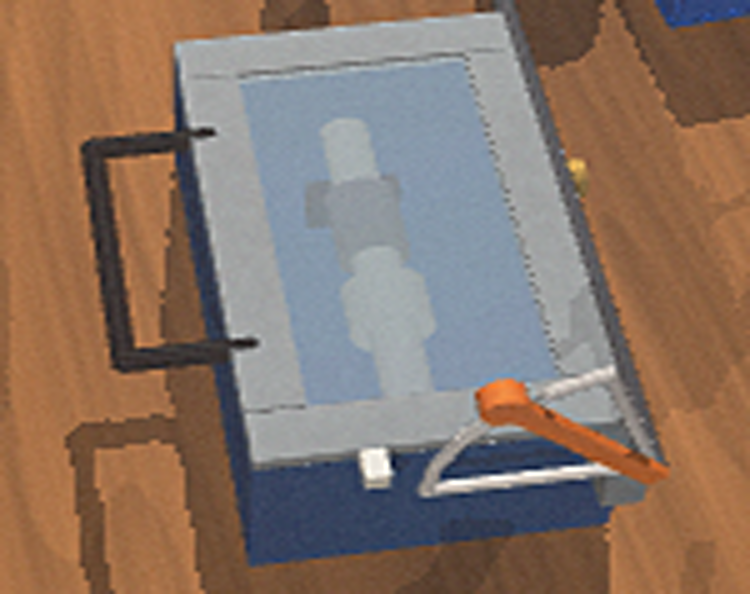

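Run:
```python
from h import *
for n in('scene','side'):
    w=np.load(n+'0.npz')['w'].reshape(-1,3); a=np.array([178,625.]);b=np.array([627,145.]);u=(b-a)/np.linalg.norm(b-a)
    q=w[:,:2]-a; s=q@u; d=np.abs(q@[-u[1],u[0]])
    for lo in range(0,760,80):
        m=(s>lo)&(s<lo+80)&(d<130)&(w[:,2]<350); print(n,lo,np.nanmax(w[m,2]).round() if m.any() else None,end='; ')
```

```text
scene 0 5.0; scene 80 5.0; scene 160 5.0; scene 240 36.0; scene 320 111.0; scene 400 112.0; scene 480 22.0; scene 560 109.0; scene 640 112.0; scene 720 88.0; side 0 350.0; side 80 336.0; side 160 8.0; side 240 40.0; side 320 110.0; side 400 114.0; side 480 23.0; side 560 59.0; side 640 114.0; side 720 90.0;
```

drive_tool([
  {"travel": [-0.6, -0.36, 0.0], "roll": 1.0, "gripper": -1},
  {"travel": [-0.6, -0.36, 0.0], "roll": 1.0, "gripper": -1},
  {"travel": [-0.6, -0.36, 0.0], "roll": 1.0, "gripper": -1},
  {"travel": [-0.6, -0.36, 0.0], "roll": 1.0, "gripper": -1},
  {"travel": [-0.6, -0.36, 0.0], "roll": 1.0, "gripper": -1},
  {"travel": [-0.6, -0.36, 0.0], "roll": 1.0, "gripper": -1},
  {"travel": [-0.6, -0.36, 0.0], "roll": 1.0, "gripper": -1},
  {"travel": [-0.6, -0.36, 0.0], "roll": 1.0, "gripper": -1},
  {"travel": [-0.6, -0.36, 0.0], "roll": 1.0, "gripper": -1},
  {"travel": [-0.6, -0.36, 0.0], "roll": 1.0, "gripper": -1},
], squeeze=20)

```text
time_s: 1.1
eef_pos: [416.2, 370.7, 243.5]
tcp_rot: [-1.189, -2.907, 0.0]
wrist_force: [-0.0, -0.0, 0.2]
grip_width: 16.6
gripper_force: 0.0
```

```bash
cat > st.py <<'E'
from h import *
import sys
s=ctrl.read_state(); M=R.from_rotvec(s['tcp_rot']).as_matrix()
print(s['time_s'],np.round(s['eef_pos'],1),'y',M[:,1].round(3),'z',M[:,2].round(3),'F',np.round(s['wrist_force'],1),s['grip_width'],s['gripper_force'],np.round(s['joints'],2))
if len(sys.argv)>3: print('shift',((M.T@(np.array(sys.argv[1:4],float)-s['eef_pos']))/500).round(4))
E
python3 st.py 627 145 160
```

```text
1.1 [416.2 370.7 243.5] y [ 0.701  0.714 -0.001] z [-0.001  0.    -1.   ] F [-0.  -0.   0.2] 16.553396730133223 0.0 [-0.59  0.31 -0.23  1.79  0.08  1.04 -0.05]
shift [-0.6172 -0.0266  0.1663]
```

drive_tool([
  {"travel": [-0.617, -0.027, 0.0], "roll": 0.9, "gripper": -1},
  {"travel": [-0.617, -0.027, 0.0], "roll": 0.9, "gripper": -1},
  {"travel": [-0.617, -0.027, 0.0], "roll": 0.9, "gripper": -1},
  {"travel": [-0.617, -0.027, 0.0], "roll": 0.9, "gripper": -1},
  {"travel": [-0.617, -0.027, 0.0], "roll": 0.9, "gripper": -1},
  {"travel": [-0.617, -0.027, 0.0], "roll": 0.9, "gripper": -1},
  {"travel": [-0.617, -0.027, 0.0], "roll": 0.9, "gripper": -1},
  {"travel": [-0.617, -0.027, 0.16], "roll": 0.9, "gripper": -1},
  {"travel": [-0.617, -0.027, 0.16], "roll": 0.9, "gripper": -1},
  {"travel": [-0.617, -0.027, 0.16], "roll": 0.9, "gripper": -1},
  {"travel": [-0.617, -0.027, 0.16], "roll": 0.9, "gripper": -1},
])

```text
time_s: 2.2
eef_pos: [627.0, 145.7, 163.7]
tcp_rot: [-1.805, -2.569, 0.001]
wrist_force: [0.1, -0.6, 1.6]
grip_width: 0.5
gripper_force: 0.0
```

```bash
python3 st.py 627 145 131
python3 - <<'E'
from h import *
im,d,K,P,c=cam('wrist'); w=cloud(d,K,P); cv2.imwrite('pics/w1.png',im)
b,g,r=[im[...,i].astype(int) for i in range(3)]
m=(r>120)&(g<70)&(b<70)&(w[...,2]>100)
p=w[m]; print(len(p), p.min(0),p.max(0),(p.min(0)+p.max(0))/2)
E
```

```text
2.2 [627.  145.7 163.7] y [ 0.941  0.339 -0.001] z [-0.001  0.001 -1.   ] F [ 0.1 -0.6  1.6] 0.4564737443349955 0.0 [-0.25  0.54 -0.03  1.65  0.02  0.96  0.06]
shift [-0.0015 -0.0004  0.0653]
2027 [606.30081358 136.44780029 100.08161849] [716.08958883 305.38746274 225.38063216] [661.1952012  220.91763152 162.73112533]
```

View pics/w1.png

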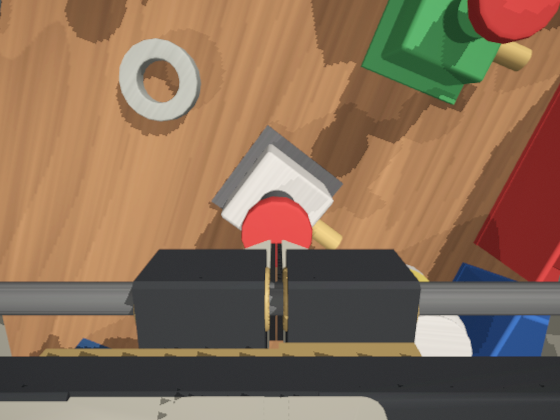

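The wrist view shows the red head (about (277,230)) below the closed fingertips. Checking its centre before pressing.

Run:
```python
from h import *
im,d,K,P,c=cam('wrist'); w=cloud(d,K,P)
b,g,r=[im[...,i].astype(int) for i in range(3)]
m=(r>120)&(g<70)&(b<70)&(abs(w[...,2]-110)<4); m[:,:235]=0;m[:,320:]=0;m[:190]=0;m[270:]=0
cn=max(cv2.findContours(m.astype(np.uint8),0,1)[0],key=cv2.contourArea)[:,0]
p=w[cn[:,1],cn[:,0]]; top=p[cn[:,1]<230][:,:2]
A=np.c_[2*top,np.ones(len(top))]; s=np.linalg.lstsq(A,(top**2).sum(1),rcond=None)[0]; print(s[:2],np.sqrt(s[2]+s[:2]@s[:2]),np.median(p[:,2]))
```

```text
[626.45163974 146.19893795] 19.780342364513352 107.7158746238492
```

drive_tool([
  {"travel": [0, 0, 0.06], "roll": 0, "gripper": -1},
  {"travel": [0, 0, 0.08], "roll": 0, "gripper": -1},
  {"travel": [0, 0, 0.096], "roll": 0, "gripper": -1},
  {"travel": [0, 0, 0.1], "roll": 0, "gripper": -1},
  {"travel": [0, 0, 0.1], "roll": 0, "gripper": -1},
])

```text
time_s: 2.8
eef_pos: [628.3, 144.4, 115.8]
tcp_rot: [1.809, 2.568, 0.002]
wrist_force: [-2.3, -0.9, 7.6]
grip_width: 0.4
gripper_force: 3.9
```

drive_tool([
  {"travel": [0, 0, 0.007], "roll": 0, "gripper": -1},
  {"travel": [0, 0, 0.01], "roll": 0, "gripper": -1},
  {"travel": [0, 0, 0.01], "roll": 0, "gripper": -1},
])

```text
time_s: 3.1
eef_pos: [628.5, 144.4, 113.2]
tcp_rot: [1.809, 2.567, 0.003]
wrist_force: [-7.2, -1.5, 19.8]
grip_width: 0.4
gripper_force: 9.7
```

drive_tool([
  {"travel": [0, 0, 0.001], "roll": 0, "gripper": -1},
  {"travel": [0, 0, 0.001], "roll": 0, "gripper": -1},
  {"travel": [0, 0, 0.001], "roll": 0, "gripper": -1},
  {"travel": [0, 0, 0.001], "roll": 0, "gripper": -1},
  {"travel": [0, 0, 0.001], "roll": 0, "gripper": -1},
  {"travel": [0, 0, 0.001], "roll": 0, "gripper": -1},
  {"travel": [0, 0, 0.001], "roll": 0, "gripper": -1},
  {"travel": [0, 0, 0.001], "roll": 0, "gripper": -1},
  {"travel": [0, 0, 0.001], "roll": 0, "gripper": -1},
  {"travel": [0, 0, 0.001], "roll": 0, "gripper": -1},
  {"travel": [0, 0, 0.001], "roll": 0, "gripper": -1},
  {"travel": [0, 0, 0.001], "roll": 0, "gripper": -1},
  {"travel": [0, 0, 0.001], "roll": 0, "gripper": -1},
])

```text
time_s: 4.4
eef_pos: [628.5, 144.4, 113.2]
tcp_rot: [1.809, 2.567, 0.003]
wrist_force: [-9.4, -2.5, 22.3]
grip_width: 0.3
gripper_force: 10.9
```

drive_tool([
  {"travel": [0, 0, -0.03], "roll": 0, "gripper": -1},
  {"travel": [0, 0, -0.1], "roll": 0, "gripper": -1},
  {"travel": [0, 0, -0.2], "roll": 0, "gripper": -1},
  {"travel": [0, 0, -0.25], "roll": 0, "gripper": -1},
  {"travel": [0, 0, -0.25], "roll": 0, "gripper": -1},
  {"travel": [0, 0, -0.25], "roll": 0, "gripper": -0.28},
])

```text
time_s: 5.0
eef_pos: [628.2, 143.9, 234.9]
tcp_rot: [1.809, 2.567, 0.003]
wrist_force: [-1.0, -0.8, -0.0]
grip_width: 4.9
gripper_force: 0.0
```

```bash
python3 st.py 438.5 -190 240
python3 - <<'E'
from h import *
im,d,K,P,c=cam('side'); w=cloud(d,K,P); q=im[150:175,280:315].astype(int); ww=w[150:175,280:315]
m=(q[...,2]>140)&(q[...,1]<60)&(q[...,0]<60); print(m.sum(),np.nanpercentile(ww[m][:,2],[50,95]))
E
```

```text
5.0 [628.2 143.9 234.9] y [0.942 0.336 0.003] z [ 0.003  0.001 -1.   ] F [-1.  -0.8 -0. ] 4.935597877817958 0.0 [-0.25  0.46 -0.02  1.59  0.01  1.09  0.07]
shift [-0.5012 -0.5819 -0.0116]
24 [108.1584997  111.29405313]
```

drive_tool([
  {"travel": [-0.5, -0.582, 0], "roll": 0.88, "gripper": -0.28},
  {"travel": [-0.5, -0.582, 0], "roll": 0.88, "gripper": -0.28},
  {"travel": [-0.5, -0.582, 0], "roll": 0.88, "gripper": -0.28},
  {"travel": [-0.5, -0.582, 0], "roll": 0.88, "gripper": -0.28},
  {"travel": [-0.5, -0.582, 0], "roll": 0.88, "gripper": -0.28},
  {"travel": [-0.5, -0.582, 0], "roll": 0.88, "gripper": -0.28},
  {"travel": [-0.5, -0.582, 0], "roll": 0.88, "gripper": -0.28},
  {"travel": [-0.5, -0.582, 0], "roll": 0.88, "gripper": -0.28},
  {"travel": [-0.5, -0.582, 0], "roll": 0.88, "gripper": -0.28},
  {"travel": [-0.5, -0.582, 0], "roll": 0.88, "gripper": -0.28},
  {"travel": [-0.5, -0.582, 0], "roll": 0.88, "gripper": -0.28},
])

```text
time_s: 6.15
eef_pos: [438.0, -188.3, 232.5]
tcp_rot: [-2.323, -2.112, 0.001]
wrist_force: [0.3, -0.1, -0.2]
grip_width: 33.5
gripper_force: 0.0
```

```bash
python3 st.py 438.5 -190 114
python3 - <<'E'
from h import *
im,d,K,P,c=cam('wrist'); w=cloud(d,K,P); cv2.imwrite('pics/w2.png',im); np.savez('w2.npz',im=im,w=w)
m=(im.max(2)<60)&(abs(w[...,2]-118)<12)
p=w[m][:,:2].astype(np.float32); h=cv2.minAreaRect(p); print(len(p),h,cv2.boxPoints(h))
E
```

```text
6.15 [ 438.  -188.3  232.5] y [ 0.995 -0.095 -0.001] z [-0.001  0.001 -1.   ] F [ 0.3 -0.1 -0.2] 33.46554779726587 0.0 [ 0.14  0.17  0.23  2.   -0.05  0.97  0.3 ]
shift [-0.0035  0.0017  0.2369]
3545 ((442.9818115234375, -173.11395263671875), (143.2930145263672, 62.268470764160156), 59.832088470458984) [[ 380.05957 -219.41032]
 [ 433.89417 -250.70247]
 [ 505.90405 -126.81758]
 [ 452.06946  -95.52544]]
```

View pics/w2.png

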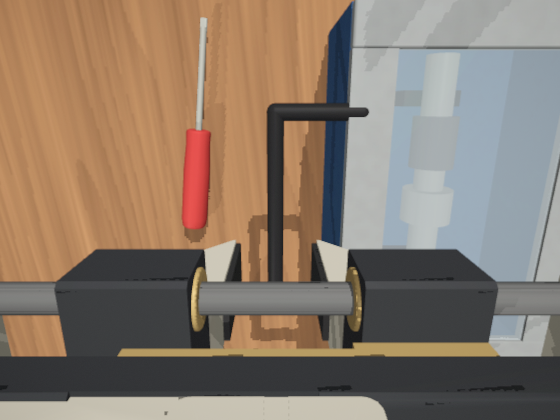

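The wrist view shows the bar (column ~276, top end row ~110) vertical and centred between the open fingers (240 and 314).

Run:
```python
from h import *
f=np.load('w2.npz'); im,w=f['im'],f['w']
m=(im.max(2)<60); 
for lo,hi in((140,170),(200,235)):
    q=m[lo:hi,262:292]; p=w[lo:hi,262:292][q]; p=p[abs(p[:,2]-118)<10]; print(len(p),p.min(0).round(1),p.max(0).round(1),p.mean(0).round(1))
q=m[95:130,262:292]; p=w[95:130,262:292][q];p=p[abs(p[:,2]-118)<10]; print(p[:,1].max())
```

```text
449 [ 434.3 -161.4  116.8] [ 446.  -140.2  123.1] [ 440.2 -150.6  120.6]
524 [ 429.3 -210.6  116.7] [ 442.1 -182.7  123.6] [ 435.9 -196.1  120.5]
-116.6138439284374
```

drive_tool([
  {"travel": [0.0, -0.002, 0.08], "roll": 0, "gripper": -0.28},
  {"travel": [0.0, -0.002, 0.16], "roll": 0, "gripper": -0.28},
  {"travel": [0.0, -0.002, 0.2], "roll": 0, "gripper": -0.28},
  {"travel": [0.0, -0.002, 0.234], "roll": 0, "gripper": -0.28},
  {"travel": [0.0, -0.002, 0.234], "roll": 0, "gripper": -0.28},
  {"travel": [0.0, -0.002, 0.234], "roll": 0, "gripper": -0.28},
], squeeze=20)

```text
time_s: 6.8
eef_pos: [437.2, -188.6, 116.1]
tcp_rot: [-2.324, -2.113, 0.001]
wrist_force: [0.4, -0.3, 1.2]
grip_width: 33.0
gripper_force: 0.0
```

drive_tool([
  {"travel": [0, 0, 0.005], "roll": 0, "gripper": -0.28},
  {"travel": [0, 0, 0.005], "roll": 0, "gripper": -0.6},
  {"travel": [0, 0, 0.005], "roll": 0, "gripper": -1},
  {"travel": [0, 0, 0.005], "roll": 0, "gripper": -1},
  {"travel": [0, 0, 0.005], "roll": 0, "gripper": -1},
  {"travel": [0, 0, 0.005], "roll": 0, "gripper": -1},
], squeeze=20)

```text
time_s: 7.4
eef_pos: [437.0, -189.7, 114.1]
tcp_rot: [2.326, 2.111, 0.001]
wrist_force: [-0.4, 0.7, 3.1]
grip_width: 11.5
gripper_force: 20.0
```

```bash
python3 st.py
python3 - <<'E'
from h import *
# pointer: fit angle from side cloud in box frame
ex=np.array([.9955,-.0945,0]);ey=np.array([.0945,.9955,0]);bar=np.array([437.,-187.5,116]);H=bar+230*ex; print('hinge',H)
for n,ob in(('side',(325,290,375,325)),('scene',(195,90,240,140))):
    im,d,K,P,c=cam(n);w=cloud(d,K,P); hsv=cv2.cvtColor(im,cv2.COLOR_BGR2HSV)
    m=(hsv[...,0]>5)&(hsv[...,0]<18)&(hsv[...,1]>190)&(hsv[...,2]>120)&(w[...,2]>105)&(abs((w-H)@ey+150)<60)
    q=np.zeros_like(m);q[ob[1]:ob[3],ob[0]:ob[2]]=1;m&=q
    p=w[m]-H; X=-(p@ex);Z=p[:,2];Y=p@ey; r=np.hypot(X,Z)
    l=cv2.fitLine(np.c_[X,Z].astype(np.float32),cv2.DIST_HUBER,0,.01,.01).ravel()
    print(n,m.sum(),'Y',np.percentile(Y,[5,50,95]).round(1),'line',l.round(3),np.arctan(l[1]/l[0]),'dir median',np.median(np.arctan2(Z,X)[r>60]),'r',np.percentile(r,[2,98]))
    for lo in range(0,150,20):
        k=(r>lo)&(r<lo+20)
        if k.any(): print(lo,k.sum(),np.median(X[k]).round(1),np.median(Z[k]).round(1),np.median(np.arctan2(Z,X)[k]).round(3))
E
```

```text
7.4 [ 437.  -189.7  114.1] y [ 0.995 -0.097  0.001] z [ 0.001 -0.    -1.   ] F [-0.4  0.7  3.1] 11.456089425737474 20.000338554382324 [ 0.18  0.35  0.21  2.1  -0.11  0.7   0.36]
hinge [ 665.965 -209.235  116.   ]
side 72 Y [-179.5 -175.9 -170.2] line [ 0.642  0.767 40.695 54.871] 0.874298 dir median 0.93155432974653 r [  4.52094724 136.1297832 ]
0 10 3.8 8.6 1.215
20 10 18.5 21.1 0.81
40 11 28.1 39.0 0.984
60 10 42.1 56.0 0.949
80 6 52.7 71.7 0.943
100 2 63.5 87.2 0.941
120 23 86.8 103.2 0.875
scene 135 Y [-175.6 -170.1 -165.5] line [ 0.601  0.8   54.317 64.417] 0.92650896 dir median 0.8834807920243812 r [ 25.88936246 134.814793  ]
0 1 16.8 6.9 0.391
20 12 23.1 20.9 0.728
40 22 33.1 38.6 0.86
60 25 44.9 54.3 0.892
80 19 56.6 66.7 0.868
100 13 74.1 88.5 0.885
120 43 81.4 99.8 0.885
```

drive_tool([
  {"travel": [0, 0.0006, -0.023], "roll": 0, "gripper": -1},
  {"travel": [0, 0.0023, -0.046], "roll": 0, "gripper": -1},
  {"travel": [0, 0.005, -0.069], "roll": 0, "gripper": -1},
  {"travel": [0, 0.009, -0.091], "roll": 0, "gripper": -1},
  {"travel": [0, 0.014, -0.114], "roll": 0, "gripper": -1},
  {"travel": [0, 0.0205, -0.136], "roll": 0, "gripper": -1},
  {"travel": [0, 0.028, -0.158], "roll": 0, "gripper": -1},
  {"travel": [0, 0.036, -0.179], "roll": 0, "gripper": -1},
  {"travel": [0, 0.046, -0.2], "roll": 0, "gripper": -1},
  {"travel": [0, 0.056, -0.22], "roll": 0, "gripper": -1},
  {"travel": [0, 0.068, -0.24], "roll": 0, "gripper": -1},
  {"travel": [0, 0.08, -0.26], "roll": 0, "gripper": -1},
  {"travel": [0, 0.094, -0.278], "roll": 0, "gripper": -1},
  {"travel": [0, 0.108, -0.296], "roll": 0, "gripper": -1},
  {"travel": [0, 0.123, -0.3135], "roll": 0, "gripper": -1},
  {"travel": [0, 0.1395, -0.33], "roll": 0, "gripper": -1},
  {"travel": [0, 0.1395, -0.33], "roll": 0, "gripper": -1},
  {"travel": [0, 0.1395, -0.33], "roll": 0, "gripper": -1},
], squeeze=25)

```text
time_s: 9.3
eef_pos: [503.1, -196.1, 279.8]
tcp_rot: [-2.323, -2.106, 0.006]
wrist_force: [-13.6, 1.8, 10.7]
grip_width: 11.2
gripper_force: 25.0
```

```bash
python3 st.py
python3 - <<'E'
from h import *
a=[]
for n,bx in(('side',(270,240,400,350)),('scene',(180,70,300,160))):
    im,d,K,P,c=cam(n);np.savez(n+'3.npz',im=im,w=cloud(d,K,P)); q=im[bx[1]:bx[3],bx[0]:bx[2]]; a.append(cv2.resize(q,(390,int(390*q.shape[0]/q.shape[1])),interpolation=cv2.INTER_CUBIC))
h=max(x.shape[0] for x in a); cv2.imwrite('pics/c3.png',np.hstack([cv2.copyMakeBorder(x,0,h-x.shape[0],0,0,0) for x in a]))
E
```

```text
9.3 [ 503.1 -196.1  279.8] y [ 0.995 -0.098 -0.007] z [-0.007  0.002 -1.   ] F [-13.6   1.8  10.7] 11.18622982075468 24.99951034784317 [ 0.13  0.24  0.23  1.8  -0.06  1.11  0.28]
```

View pics/c3.png

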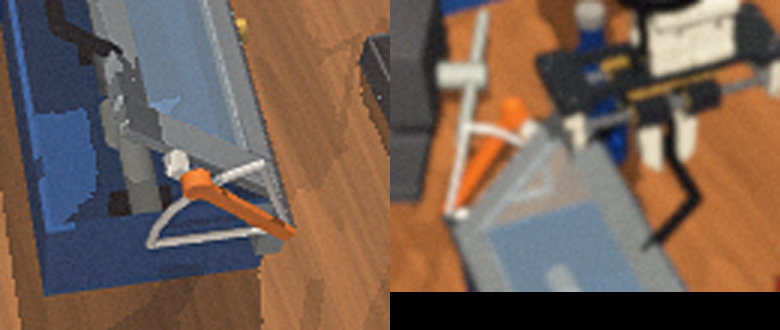

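Side crop: white tab at (177,163), full-frame about (329,294), still just short of the orange round end at (200,185), about (337,302). Now a numerical comparison.

```bash
cat > cmp.py <<'E'
from h import *
import sys
tag,a0=sys.argv[1],float(sys.argv[2])
ex=np.array([.9955,-.0945,0]);ey=np.array([.0945,.9955,0]);H=np.array([666.,-209.2,116])
rays=[];ctr={}
for n in('side','scene'):
    c=ctrl.get_calibration(n);K=np.array(c['mtx']);P=np.array(c['pose'])
    for t in ('0',tag):
        f=np.load(n+t+'.npz');im,w=f['im'],f['w']; p=w-H; X=-(p@ex);Y=p@ey;Z=p[...,2]; a=a0 if t!='0' else 0
        v=X*np.cos(a)+Z*np.sin(a); u=-X*np.sin(a)+Z*np.cos(a); i=im.astype(int)
        m=(abs(Y)<138)&(v>55)&(v<178)&(abs(u)<15)&(im.max(2)-im.min(2)<30)&(im.max(2)>90)
        A=np.c_[v[m],Y[m],np.ones(m.sum())]; k=np.ones(len(A),bool)
        for _ in range(5): s=np.linalg.lstsq(A[k],u[m][k],rcond=None)[0]; k=abs(A@s-u[m])<3*np.std((A@s-u[m])[k])
        print(n,t,'cover angle',(a+np.arctan(s[0])).round(4),'off',s[2].round(1),k.sum())
        hsv=cv2.cvtColor(im,cv2.COLOR_BGR2HSV); o=(hsv[...,0]>5)&(hsv[...,0]<18)&(hsv[...,1]>150)&(hsv[...,2]>90)
        r=np.hypot(X,Z); o=o&(abs(Y+170)<25)&(abs(np.arctan2(Z,X)-.88)<.3)
        cap=o&(r>112)&(r<145)
        q=o&(r>20); l=cv2.fitLine(np.c_[X[q],Z[q]].astype(np.float32),cv2.DIST_HUBER,0,.01,.01).ravel()
        ys,xs=np.nonzero(cap); uc=(xs.min()+xs.max())/2,(ys.min()+ys.max())/2
        print('  tip px',uc,np.ptp(xs),np.ptp(ys),'3d',X[cap].mean().round(1),Y[cap].mean().round(1),Z[cap].mean().round(1),'line',np.arctan(l[1]/l[0]).round(3))
        d=P[:3,:3]@np.array([(uc[0]-K[0,2])/K[0,0],-(uc[1]-K[1,2])/K[1,1],-1]);
        if t=='0': rays.append((P[:3,3],d/np.linalg.norm(d)))
        if n=='side':
            wt=(im.min(2)>165)&(r>105)&(r<140)&(Y<-139)&(Y>-160)
            if wt.any(): print('  tab px',np.argwhere(wt).mean(0)[::-1].round(1),wt.sum(),'3d',X[wt].mean().round(1),Y[wt].mean().round(1),Z[wt].mean().round(1),'ang',np.arctan2(Z[wt].mean(),X[wt].mean()).round(3))
A=sum(np.eye(3)-np.outer(d,d) for _,d in rays);b=sum((np.eye(3)-np.outer(d,d))@o for o,d in rays);t=np.linalg.solve(A,b)-H
print('tip tri X,Y,Z',-(t@ex),t@ey,t[2],'ang',np.arctan2(t[2],-(t@ex)),'r',np.hypot(t@ex,t[2]),'miss',[np.linalg.norm(np.cross(t+H-o,d)).round(1) for o,d in rays])
E
python3 cmp.py 3 .79
```

```text
side 0 cover angle 0.0256 off 0.4 2710
  tip px (np.float64(335.5), np.float64(301.0)) 11 10 3d 80.6 -177.1 100.7 line 0.879
  tab px [309.9 314.4] 38 3d 124.1 -151.2 5.1 ang 0.041
side 3 cover angle 0.7872 off 3.6 683
  tip px (np.float64(335.5), np.float64(301.0)) 11 10 3d 80.5 -177.0 100.2 line 0.878
  tab px [328.8 293.4] 34 3d 88.6 -152.7 92.4 ang 0.807
scene 0 cover angle 0.0186 off 0.1 1717
  tip px (np.float64(217.5), np.float64(105.0)) 7 8 3d 80.0 -169.5 96.6 line 0.899
scene 3 cover angle 0.7952 off 0.1 1780
  tip px (np.float64(217.5), np.float64(104.5)) 7 7 3d 80.1 -170.1 97.2 line 0.903
tip tri X,Y,Z 79.7963369885854 -172.80740519799167 93.46109577313905 ang 0.8641049196002822 r 122.89195181097806 miss [np.float64(1.1), np.float64(1.1)]
```

drive_tool([
  {"travel": [0, 0.006, -0.009], "roll": 0, "gripper": -1},
  {"travel": [0, 0.013, -0.016], "roll": 0, "gripper": -1},
  {"travel": [0, 0.02, -0.023], "roll": 0, "gripper": -1},
  {"travel": [0, 0.026, -0.029], "roll": 0, "gripper": -1},
  {"travel": [0, 0.026, -0.029], "roll": 0, "gripper": -1},
  {"travel": [0, 0.026, -0.029], "roll": 0, "gripper": -1},
])

```text
time_s: 10.0
eef_pos: [517.8, -197.5, 294.1]
tcp_rot: [-2.325, -2.109, 0.002]
wrist_force: [-7.0, 0.9, 5.6]
grip_width: 11.1
gripper_force: 25.0
```

```bash
python3 st.py
cat > look.py <<'E'
from h import *
import sys
t=sys.argv[1]; a=[]
for n,bx in(('side',(300,260,380,340)),('scene',(180,80,260,160))):
    im,d,K,P,c=cam(n);np.savez(n+t+'.npz',im=im,w=cloud(d,K,P)); a.append(cv2.resize(im[bx[1]:bx[3],bx[0]:bx[2]],(400,400),interpolation=cv2.INTER_CUBIC))
cv2.imwrite(f'pics/c{t}.png',np.hstack(a))
# predicted side pixels of tab/tip at angles
ex=np.array([.9955,-.0945,0]);ey=np.array([.0945,.9955,0]);H=np.array([666.,-209.2,116])
c=ctrl.get_calibration('side');K=np.array(c['mtx']);P=np.linalg.inv(np.array(c['pose']))
def pr(r,Y,a):
    p=H-ex*r*np.cos(a)+ey*Y+[0,0,r*np.sin(a)]; q=P[:3,:3]@p+P[:3,3]; return np.array([K[0,2]+K[0,0]*q[0]/-q[2],K[1,2]+K[1,1]*q[1]/q[2]]).round(1)
print('tab0',pr(125,-146,0),'tab',[(b,pr(125,-146,b)) for b in(.79,.83,.87,.91)],'tip',[(b,pr(125,-172,b)) for b in (.83,.87,.91)])
E
python3 look.py 4; python3 cmp.py 4 .875
```

```text
10.0 [ 517.8 -197.5  294.1] y [ 0.995 -0.097 -0.003] z [-0.003  0.001 -1.   ] F [-7.   0.9  5.6] 11.055121412591935 24.999643564224243 [ 0.13  0.25  0.23  1.75 -0.06  1.14  0.28]
tab0 [309.  313.5] tab [(0.79, array([328.3, 291.4])), (0.83, array([330.1, 290.4])), (0.87, array([331.9, 289.4])), (0.91, array([333.9, 288.4]))] tip [(0.83, array([332.7, 301.2])), (0.87, array([334.6, 300.2])), (0.91, array([336.6, 299.2]))]
side 0 cover angle 0.0256 off 0.4 2710
  tip px (np.float64(335.5), np.float64(301.0)) 11 10 3d 80.6 -177.1 100.7 line 0.879
  tab px [309.9 314.4] 38 3d 124.1 -151.2 5.1 ang 0.041
side 4 cover angle 0.8736 off 3.9 626
  tip px (np.float64(335.5), np.float64(301.0)) 11 10 3d 80.5 -176.9 100.5 line 0.882
  tab px [332.9 291.3] 35 3d 80.6 -153.7 100.5 ang 0.895
scene 0 cover angle 0.0186 off 0.1 1717
  tip px (np.float64(217.5), np.float64(105.0)) 7 8 3d 80.0 -169.5 96.6 line 0.899
scene 4 cover angle 0.884 off 0.1 1676
  tip px (np.float64(217.5), np.float64(104.5)) 7 7 3d 78.4 -169.8 100.3 line 0.939
tip tri X,Y,Z 79.7963369885854 -172.80740519799167 93.46109577313905 ang 0.8641049196002822 r 122.89195181097806 miss [np.float64(1.1), np.float64(1.1)]
```

View pics/c4.png

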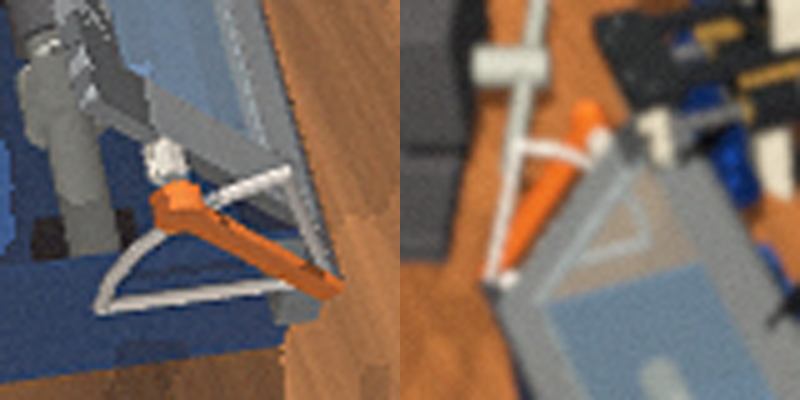

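The crops show the white tab (side crop (165,160)) next to the orange round end (178,200), about level. I'll check the scene view's geometry numerically.

Run:
```python
from h import *
ex=np.array([.9955,-.0945,0]);ey=np.array([.0945,.9955,0]);H=np.array([666.,-209.2,116])
for n in('scene','side'):
    c=ctrl.get_calibration(n);K=np.array(c['mtx']);P=np.linalg.inv(np.array(c['pose']))
    def pr(r,Y,a):
        p=H-ex*r*np.cos(a)+ey*Y+[0,0,r*np.sin(a)]; q=P[:3,:3]@p+P[:3,3]; return np.array([K[0,2]+K[0,0]*q[0]/-q[2],K[1,2]+K[1,1]*q[1]/q[2]]).round(1).tolist()
    for a in(.82,.87,.92): print(n,a,'hinge',pr(0,-172,a),'r40',pr(40,-172,a),'tip',pr(125,-172,a),'tab',pr(125,-146,a),'edge0',pr(50,-140,a),'corner',pr(180,-140,a))
    im=np.load(n+'4.npz')['im']; hsv=cv2.cvtColor(im,cv2.COLOR_BGR2HSV); o=(hsv[...,0]>5)&(hsv[...,0]<14)&(hsv[...,1]>200)&(hsv[...,2]>150)
    r=(195,95,225,140) if n=='scene' else (325,290,375,325)
    for y in range(r[1],r[3],3):
        x=np.nonzero(o[y,r[0]:r[2]])[0]+r[0]; print(y,(x.min(),x.max()) if len(x) else '',end=' ')
    print()
```

```text
scene 0.82 hinge [196.3, 135.3] r40 [203.4, 126.0] tip [219.0, 105.3] tab [221.7, 110.4] edge0 [208.3, 130.1] corner [233.2, 97.5]
scene 0.87 hinge [196.3, 135.3] r40 [202.9, 125.8] tip [217.4, 104.5] tab [220.1, 109.7] edge0 [207.6, 129.8] corner [230.9, 96.4]
scene 0.92 hinge [196.3, 135.3] r40 [202.3, 125.6] tip [215.7, 103.9] tab [218.4, 109.1] edge0 [206.9, 129.6] corner [228.4, 95.3]
95  98  101 (np.int64(216), np.int64(219)) 104 (np.int64(214), np.int64(218)) 107 (np.int64(214), np.int64(215)) 110  113 (np.int64(209), np.int64(212)) 116 (np.int64(207), np.int64(213)) 119 (np.int64(205), np.int64(210)) 122 (np.int64(204), np.int64(209)) 125 (np.int64(203), np.int64(207)) 128 (np.int64(202), np.int64(204)) 131 (np.int64(202), np.int64(202)) 134  137  
side 0.82 hinge [365.5, 316.6] r40 [355.4, 312.0] tip [332.2, 301.4] tab [329.6, 290.6] edge0 [349.3, 298.0] corner [312.9, 280.4]
side 0.87 hinge [365.5, 316.6] r40 [356.2, 311.6] tip [334.6, 300.2] tab [331.9, 289.4] edge0 [350.2, 297.5] corner [316.2, 278.5]
side 0.92 hinge [365.5, 316.6] r40 [356.9, 311.3] tip [337.1, 298.9] tab [334.3, 288.1] edge0 [351.2, 297.1] corner [319.8, 276.6]
290  293  296  299 (np.int64(330), np.int64(330)) 302 (np.int64(342), np.int64(342)) 305 (np.int64(332), np.int64(348)) 308 (np.int64(343), np.int64(352)) 311 (np.int64(358), np.int64(358)) 314  317 (np.int64(360), np.int64(360)) 320  323
```

```bash
python3 st.py; python3 -c "
from rig import ctrl
print(ctrl.close_job())"
```

```text
10.1 [ 517.7 -197.4  294. ] y [ 0.995 -0.097 -0.003] z [-0.003  0.001 -1.   ] F [-6.7  1.   4. ] 11.10633146303932 24.99944418668747 [ 0.13  0.25  0.23  1.75 -0.06  1.14  0.28]
the job is handed in; nothing more can be done
None
```

I pressed the vent plunger to its stop, held it for over a second and saw it spring back. I then raised the cover by its bar to about 0.87 rad, level with the pointer to within roughly 0.015 rad by the cameras, and handed the job in at 10.1 s with the arm still holding it; the pointer did not move.

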